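Set the spring catch of a small pet gate

TASK

This little pet gate has just been hung and its spring catch set by guess. Slowly push the gate open at its brass finger plate: the catch should let go at a push of between 8 and 12 newtons, neither less nor more. If it does not, turn the black tension knob on top of the catch (clockwise, seen from above, is stiffer), push the gate shut until it clicks home, and try again until it lets go within those limits; then leave the gate fully shut on its catch, without ever shoving it harder than 40 newtons or disturbing the other things on the table.

Things in the scene. Friction and masses are not known exactly. Their poses are not given: they have to be found in the camera images.
- gate_frame: plywood base board 120x380x18 mm, screwed to the table, with the gate's posts; origin under its centre. x points through the gate the way it opens (away from the robot), y to the hinge, z up. Hinge axis at y +150 mm (hinge post to z 140 mm); knob axis at x 0, y -85 mm. Catch post 40x40 mm at y -140 mm; from its top a steel arm (top z 164 mm) reaches out and carries the catch and knob.
- gate (a joint): gate's swing, rad: 0 shut against the wooden stop bead, grows as it swings away from the robot. Pushed open it climbs the catch, which lets go with a drop in force at about 0.02 to 0.035; on the way back the catch is met again below about 0.11 (a gentler ramp) and clicks home below 0.03. Free beyond that, stays where it is left.
- gate_leaf: the gate: pale wooden leaf 157 mm long, 22 mm thick, z 28 to 128 mm; origin on the hinge axis at table level, runs to its -y, x is its opening side. On top a steel latch bar (to z 138 mm) runs on to y -252 mm, over a fixed picket panel (to z 120 mm), under the catch. Both faces can be reached from above; an upright stop bead stands in front of the leaf's far end, 34 mm beyond the finger plate.
- finger_plate (a point): on the front (robot-side) brass finger plate of the gate, 104 mm above the table, 140 mm from the hinge axis, 13 mm in front of the leaf's middle plane. Plate 26 mm wide, z 62 to 122 mm; the back face has the same plate. The limits for the push are meant square to the gate at this distance from the hinge.
- catch_nose: brass ball-ended spring nose, 12 mm thick, under the catch arm; it presses down on the latch bar; origin at its lower end. Not to be handled.
- catch_knob (a joint): tension knob's angle, rad: grows clockwise seen from above, which makes the catch stiffer: about 0.8 N more release push per 0.1 rad. Turns from -2.2 to 2.2, stiffly (0.2 N m), and stays where it is left. The springs differ, so the angle does not tell the release push: only pushing the gate does. It starts anywhere from about 1 to 20 N.
- knob_grip (a point): on the axis of the round black tension knob, 12 mm below its top; knob 34 mm across, 24 mm high (z 170 to 194 mm), to be gripped from above. The steel arm lies 6 mm below the knob: keep fingertips above z 166 mm.
- screw_cup: tin cup of screws, 73 mm across and 62 mm high; a bystander, to be left alone
- wax_tin: round green wax tin, 72 mm across and 34 mm high; a bystander, to be left alone
- tape_measure: yellow tape measure standing on edge, 37x97x66 mm; a bystander, to be left alone
- chisel: bench chisel with a wooden handle, 27x271x31 mm; a bystander, to be left alone
- pencil: yellow pencil, 8 mm thick and 181 mm long; a bystander, to be left alone
- glue_bottle: standing glue bottle with an orange cap, 62 mm across and 190 mm high; a bystander, to be left alone
- brush: bench brush with a wooden handle, 44x284x50 mm; a bystander, to be left alone
- offcut: wooden offcut block, 64x100x63 mm; a bystander, to be left alone

How it is judged (in metres and radians):
On the way, in this order (a step that is already met when the one before it is completed fails the run):
1. the gate climbs its catch under a push that is about right (value of joint gate between 0.014 and 0.023 rad and contact force between catch_nose and gate_leaf between 8 and 14.2 N).
2. the catch has let go and the gate stands open (value of joint gate above 0.06 rad), for 0.05 s.
At the end, for the whole second after the job is handed in: the gate is at rest, shut on its catch (within 0.008 rad), and the catch's nose presses on it with 4.3 to 9.8 N, which makes for a release push of 8 to 12 N at the finger plate (value of joint gate below 0.008 rad and contact force between catch_nose and gate_leaf between 4.3 and 9.8 N and angular speed of gate_leaf below 0.05 rad/s); the robot touches nothing.
It fails at once if the gate is shoved harder than 40 N (contact force between the fingers and gate_leaf above 40 N).
It fails at once if a bystander is moved by over 20 mm (distance of any of screw_cup, wax_tin, tape_measure, chisel, pencil, glue_bottle, brush, offcut from where it was at the start of the episode above 0.02 m).
It also fails if it takes over 72 s, if anything falls off the work surface, if the arm or the gripper's body presses on something with over 40 N, if the wrist force passes 120 N, or if a joint passes its speed limit or range.

ROBOT

A 6-joint arm with a two-finger parallel gripper is mounted at the origin on the work surface; the furniture and walls round the work are solid. World frame = base frame: x ahead of the robot, y to its left, z up, the work surface at z = 0. Lengths are in mm, angles in degrees, forces in N, time in s.
With the tool pointing down it reaches from about 350 to 850 mm from the base axis. Payload 8.1 kg.
Tool frame: the origin (TCP) lies midway between the tips of the shut fingers; the grasp point (between the pads) lies grip_depth behind it (grip_depth is the distance from the TCP to the grasp point, in mm); z points along the fingers, y is the line along which they close (so a half turn about z gives the same grasp; the last joint's range is limited). The gripper opens to 85 mm and grips with 20 to 120 N. Pads are 22 mm wide; open, the fingers measure 114 mm over their backs; the gripper's body (76 mm by 85 mm) begins 54 mm behind the grasp point. The pads swing forward as they close: fully open they stand 13 mm farther back than shut.
Start: joints at [59.908, 7.471, 85.268, -0, 87.261, -4.893], TCP at [255.435, 542.916, 231.292] pointing down, gripper open.
Joint ranges: [-169.43, 169.43], [-51.17, 129.36], [1.28, 143.12], [-76.62, 256.62], [0, 156.53], [-152.29, 152.29]. Speed limits (degrees/s): [136.94, 136.94, 159.86, 180, 180, 180].

INTERFACE

Orientations are given as [roll, pitch, yaw] about the fixed x, y, z axes, in that order (R = Rz(yaw) Ry(pitch) Rx(roll)).
In Python, from bench import sense, snapshot, hand_in, grip_depth gives the robot as it stands. The module is installed in compiled form; this text tells all that it offers.
- The arm moves only by the tool apply_moves, never from a script. Its argument "series" is text: rows parted by semicolons, each of 5 numbers parted by spaces: the shift along the tool's x, y, z each as a share of 0.3 m, from -1 to 1, then the turn about the tool's z as a share of 2 rad, from -1 to 1, then the gripper's target within -1 to 1 (shut at 1, half-way at 0, fully open at -1). In form: tx ty tz twist gripper; .... A call has 1 to 5 rows; each row shifts and turns the commanded pose from where the row before left it, along the tool's axes as they then stand; what a row does not reach is not made up. A row lasts 1/12 s, in which the tool goes at most 41.7 mm and 7.16 degrees, less where a joint would pass 70% of its speed; a pose out of reach is approached as far as the arm can. A call with a number of a shift or a turn outside -1 to 1 is refused whole. A call with a gripper value outside its range is refused whole. The fingers move at their own pace and stop on an object; "squeeze" is the grip in N (left out, the last holds). Time passes only in rows, so rows that do not move let the fingers close. It gives the time, the measured TCP pose, the force, the opening and the grip force at its end, in the units of the state.
- sense(): the state, without advancing time (a new reading comes with each control period).
- snapshot(name): name is "scene" or "side" or "wrist"; returns a dict with "frame" (384x512x3 uint8, blue, green, red), "depth" (384x512 float32, mm along the optical axis (not along the pixel's ray), 0 where there is no reading), "intrinsics" (3x3 intrinsics, pixels), "extrinsics" (4x4, takes a point from camera to world coordinates); the wrist camera has in their place "tool_from_camera" (4x4, takes a point from camera to tool coordinates, whose origin is the TCP and whose axes are the flange's). Camera axes: x right, y down, z forward; pixel columns grow to the right and rows downward; lengths in mm; the calibration is good to about 2 mm. A picture is of the moment at which its call begins: read the wrist's pose just before it.
- hand_in(): hands the job in; it is judged then, once.
The state is a dict: "time": time; "joint_pos": joint angles; "qd": joint speeds; "joint_efforts": joint torques, N m; "tool_pos": TCP position; "tcp_rot": TCP orientation; "ft_force": force on the tool from outside, world axes, zero at the start; "wrist_torque": the same for the moment, N m; "finger_gap": finger opening in mm; "grip_force": force on a finger pad.
Only numpy, scipy, OpenCV 4.12 (cv2) and the standard library are available. Lean on these libraries where they do the work, as an engineer would, in place of code of your own. Each camera call takes 0.05 s, during which the arm holds its last target. There are 200 camera calls.

## Working session

There is one attempt and no reset: what is moved stays moved. The work goes in short steps, Python scripts to look and compute and a tool call to move; the robot and the scene stay as the last step left them, time stands still between calls to the robot, and variables do not carry over. Pictures are saved under pics/ and viewed, at most 10 in all, crops included, and the job is handed in when it is done.

Besides the shell and the picture viewer there is one more tool, called after "Call:" as name(argument=value, ...) on one line, values as JSON. apply_moves: Moves the arm, as the interface text tells. Its arguments: {"type":"object","properties":{"series":{"type":"string"},"squeeze":{"type":"number"}},"required":["series"]}

```bash
mkdir -p pics; python3 - <<'E'
from bench import *
import cv2,numpy as np
s=sense();print({k:np.round(v,2) for k,v in s.items()},grip_depth)
for n in("scene","side"):
    d=snapshot(n);cv2.imwrite(f"pics/{n}0.png",d["frame"]);np.savez(f"{n}0.npz",**d)
    print(n,np.round(d["extrinsics"],3).tolist(),d["intrinsics"].tolist())
a=np.hstack([cv2.imread("pics/scene0.png")])
E
```

```text
{'time': np.float64(0.0), 'joint_pos': array([59.91,  7.52, 85.33,  0.  , 87.26, -4.89]), 'qd': array([-0.12, -0.  , -0.09,  0.01, -0.02, -0.19]), 'joint_efforts': array([ 0.000e+00, -5.694e+01, -5.006e+01, -0.000e+00,  1.000e-02,
       -0.000e+00]), 'tool_pos': array([255.15, 542.4 , 230.21]), 'tcp_rot': array([-1.7989e+02, -1.0000e-02,  1.5480e+02]), 'ft_force': array([-0.08, -0.51,  0.32]), 'wrist_torque': array([-0.05, -0.02, -0.02]), 'grip_force': np.float64(0.0), 'finger_gap': np.float64(85.64)} 18.700000000000003
scene [[0.731, -0.467, 0.497, -60.774], [-0.682, -0.516, 0.519, -629.086], [0.014, -0.718, -0.696, 1021.261], [0.0, 0.0, 0.0, 1.0]] [[360.9829627043513, 0.0, 259.9406582960942], [0.0, 360.9829627043513, 194.75215709440246], [0.0, 0.0, 1.0]]
side [[0.991, -0.062, 0.12, 421.037], [-0.133, -0.6, 0.789, -990.423], [0.023, -0.798, -0.603, 906.906], [0.0, 0.0, 0.0, 1.0]] [[454.09710035120156, 0.0, 248.87395450773556], [0.0, 454.09710035120156, 190.3687463380341], [0.0, 0.0, 1.0]]
```

View pics/scene0.png

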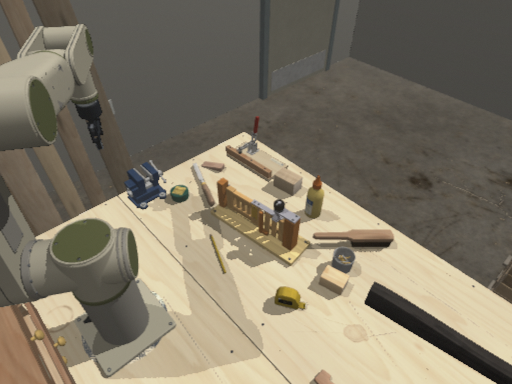

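View pics/side0.png

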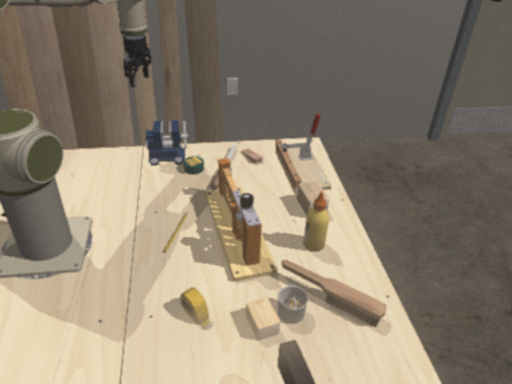

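The scene view shows the gate at about (260,220) and its black knob at (279,205). In the side view the knob is at (246,200), and the base board runs from (212,192) to (255,275).

```bash
python3 - <<'E'
import cv2,numpy as np
a=cv2.imread("pics/scene0.png")[165:265,200:320];b=cv2.imread("pics/side0.png")[150:285,190:290]
a=cv2.resize(a,(480,400),interpolation=cv2.INTER_CUBIC);b=cv2.resize(b,(300,405),interpolation=cv2.INTER_CUBIC)
a=cv2.copyMakeBorder(a,0,5,0,0,0)
cv2.imwrite("pics/c0.png",np.hstack([a,b]))
E
cat > h.py <<'E'
import numpy as np
class Cam:
    def __init__(s,d):
        s.K=np.array(d["intrinsics"]);s.T=np.array(d["extrinsics"]);s.f=d["frame"];s.z=d["depth"]
    def ray(s,u,v): return s.T[:3,3],s.T[:3,:3]@np.linalg.inv(s.K)@[u,v,1]
    def plane(s,u,v,z):
        o,r=s.ray(u,v);return o+r*(z-o[2])/r[2]
    def depth(s,u,v):
        o,r=s.ray(u,v);return o+r*s.z[int(v),int(u)]
    def cloud(s):
        v,u=np.mgrid[0:384,0:512];P=np.stack([u,v,u*0+1],-1)@np.linalg.inv(s.K).T*s.z[...,None]
        return P@s.T[:3,:3].T+s.T[:3,3]
def tri(c1,p1,c2,p2):
    o1,r1=c1.ray(*p1);o2,r2=c2.ray(*p2)
    t=np.linalg.lstsq(np.stack([r1,-r2],1),o2-o1,rcond=None)[0]
    a=o1+r1*t[0];b=o2+r2*t[1];return (a+b)/2,np.linalg.norm(a-b)
E
python3 - <<'E'
from h import *;import cv2
A=Cam(np.load("scene0.npz"));B=Cam(np.load("side0.npz"))
ks=[]
for c,(u,v) in((A,(279,205)),(B,(246,200))):
    m=(c.f.max(2)<50).astype(np.uint8);m[:v-12]=0;m[v+12:]=0;m[:,:u-12]=0;m[:,u+12:]=0
    n,l,st,ce=cv2.connectedComponentsWithStats(m);i=1+st[1:,4].argmax();print(st[i],ce[i]);ks.append(ce[i])
    # knob top by depth
    P=c.cloud();q=P[(l==i)];t=q[q[:,2]>186];print("top",t.mean(0).round(1),len(t),q[:,2].max())
print(tri(A,ks[0],B,ks[1]))
# cloud points above base in region
for c in(A,B):
    P=c.cloud().reshape(-1,3);k=ks and tri(A,ks[0],B,ks[1])[0]
    P=P[np.linalg.norm(P[:,:2]-k[:2],axis=1)<330]
    q=P[(P[:,2]>12)&(P[:,2]<23)];print(len(q))
    r=cv2.minAreaRect(q[:,:2].astype(np.float32));print(r)
    for lo,hi in((125,140),(140,150),(155,168)):
        q=P[(P[:,2]>lo)&(P[:,2]<hi)];print(lo,hi,len(q),cv2.minAreaRect(q[:,:2].astype(np.float32)))
E
```

```text
[275 202   9   9  51] [279.2745098  206.82352941]
top [546.4 -88.5 191.2] 24 196.5817291609577Traceback (most recent call last):
  File "<stdin>", line 6, in <module>
ValueError: attempt to get argmax of an empty sequence
```

View pics/c0.png

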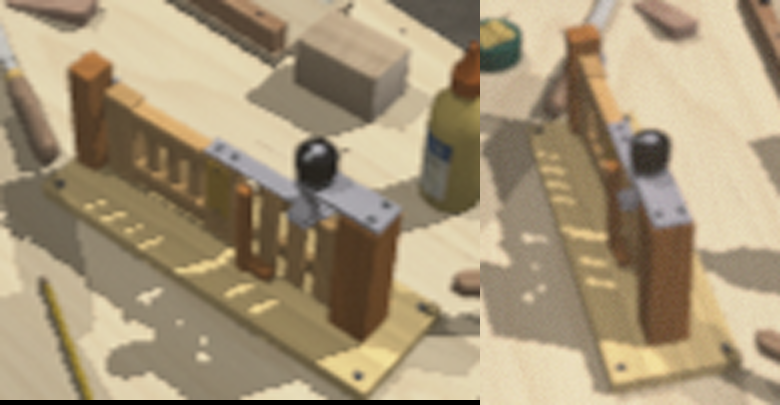

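The crops show the base corners clearly. The knob centre is at about (279,206) in the scene view and (246.5,200.5) in the side view. The finger plate is the brass patch left of the bead.

```bash
python3 - <<'E'
from h import *;import cv2
A=Cam(np.load("scene0.npz"));B=Cam(np.load("side0.npz"))
print("knob",tri(A,(279.3,205.5),B,(246.7,200.7)))
for c,L in((A,((210.5,211.8),(290,263),(309.5,244))),(B,((207.7,193),(234.3,278.5),(276.7,270)))):
    for p in L: print(c.plane(*p,18).round(1))
def fit(c):
    P=c.cloud().reshape(-1,3);P=P[np.linalg.norm(P[:,:2]-[545,-80],axis=1)<330];return P
for c in(A,B):
    P=fit(c);P=P[(abs(P[:,0]-530)<120)]
    q=P[(P[:,2]>10)&(P[:,2]<25)&(np.linalg.norm(P[:,:2]-[535,0],axis=1)<220)];print(len(q),cv2.minAreaRect(q[:,:2].astype(np.float32)))
    for lo,hi in((123,143),(155,168),(185,200)):
        q=P[(P[:,2]>lo)&(P[:,2]<hi)&(np.linalg.norm(P[:,:2]-[535,0],axis=1)<230)]
        print(lo,hi,len(q),q.mean(0),cv2.minAreaRect(q[:,:2].astype(np.float32)))
E
```

```text
knob (array([554.95039772, -78.81920648, 176.9551174 ]), np.float64(0.5316240085787624))
[453.  176.8  18. ]
[ 506.4 -188.9   18. ]
[ 615.3 -179.7   18. ]
[464.8 172.7  18. ]
[ 510.6 -197.2   18. ]
[ 625.  -180.3   18. ]
1549 ((537.7930908203125, 18.135696411132812), (124.2393569946289, 404.52679443359375), 8.081366539001465)
123 143 426 [532.57647742  20.78032586 130.79777309] ((533.895751953125, 19.056137084960938), (45.00943374633789, 347.66259765625), 7.7333984375)
155 168 195 [ 553.99923249 -119.86963204  162.51415681] ((555.48583984375, -109.04411315917969), (39.19168472290039, 85.59741973876953), 6.510195255279541)
185 200 79 [548.41961357 -79.47197191 192.1418672 ] ((551.3302612304688, -79.1550521850586), (32.37410354614258, 32.7219123840332), 87.32363891601562)
2122 ((538.9833374023438, 15.640701293945312), (121.2966079711914, 409.6992492675781), 8.098197937011719)
123 143 464 [534.90196214  14.87179731 130.94601353] ((534.3338623046875, 14.690780639648438), (44.04029083251953, 350.5403137207031), 8.488842964172363)
155 168 300 [ 556.89600306 -124.97281048  162.84794574] ((556.0145263671875, -115.75559997558594), (37.19703674316406, 83.94690704345703), 7.873602390289307)
185 200 113 [551.84971659 -85.2472826  192.40520171] ((552.6393432617188, -82.63368225097656), (36.120460510253906, 31.12390899658203), 82.97479248046875)
```

Call:
apply_moves(series="0 0 -0.1 0.062 -1;0 0 -0.1 0.062 -1;0 0 0 0.062 -1;0 0 0 0.062 -1;0 0 0 0.062 -1")

```text
time: 0.52
tool_pos: [255.5, 543.1, 291.7]
tcp_rot: [180.0, -0.0, 118.9]
ft_force: [-0.8, -0.2, -0.7]
finger_gap: 85.8
grip_force: 0.0
```

Call:
apply_moves(series="0 0 0 0.062 -1;0 0 0 0.062 -1;0 0 0 0.062 -1;0 0 0 0 -1;0 0 0 0 -1")

```text
time: 0.93
tool_pos: [255.4, 542.7, 290.8]
tcp_rot: [-180.0, 0.0, 98.2]
ft_force: [0.5, 0.7, 0.4]
finger_gap: 85.2
grip_force: 0.0
```

Call:
apply_moves(series="-0.127 0.043 0 0 -1;-0.127 0.043 0 0 -1;-0.127 0.043 0 0 -1;-0.127 0.043 0 0 -1;-0.127 0.043 0 0 -1")

```text
time: 1.35
tool_pos: [346.0, 361.5, 291.1]
tcp_rot: [180.0, 0.0, 98.3]
ft_force: [1.0, 0.1, 0.0]
finger_gap: 85.1
grip_force: 0.0
```

Call:
apply_moves(series="-0.127 0.043 0 0 -1;-0.127 0.043 0 0 -1;-0.127 0.043 0 0 -1;-0.127 0.043 0 0 -1;-0.127 0.043 0 0 -1")

```text
time: 1.77
tool_pos: [436.3, 181.6, 291.4]
tcp_rot: [180.0, -0.0, 98.3]
ft_force: [0.6, 0.8, -0.0]
finger_gap: 85.4
grip_force: 0.0
```

Call:
apply_moves(series="-0.127 0.043 0 0 -1;-0.127 0.043 0 0 -1;-0.127 0.043 0 0 -1;-0.127 0.043 0 0 -1;-0.127 0.043 0 0 -1")

```text
time: 2.18
tool_pos: [526.7, 1.7, 291.3]
tcp_rot: [180.0, -0.0, 98.2]
ft_force: [1.1, 1.7, 0.7]
finger_gap: 85.6
grip_force: 0.0
```

Call:
apply_moves(series="-0.127 0.043 0 0 -1;0 0 0 0 -1;0 0 0 0 -1;0 0 0 0 -1")

```text
time: 2.52
tool_pos: [544.1, -32.2, 290.9]
tcp_rot: [-180.0, -0.0, 98.1]
ft_force: [-0.6, 0.7, 0.5]
finger_gap: 85.4
grip_force: 0.0
```

```bash
python3 - <<'E'
from bench import *
import cv2,numpy as np
s=sense();print(s["tool_pos"],s["tcp_rot"],s["joint_pos"])
d=snapshot("wrist");cv2.imwrite("pics/w0.png",d["frame"]);np.savez("w0.npz",pos=s["tool_pos"],rot=s["tcp_rot"],**d)
print(np.round(d["tool_from_camera"],3).tolist(),d["intrinsics"][0])
E
```

```text
[544.07531893 -32.22303289 290.9127117 ] [-1.79953147e+02 -3.93302067e-02  9.80729496e+01] [-8.79587885e+00 -2.01493358e+00  8.88816068e+01  2.40792159e-02
  9.31895766e+01 -1.68675166e+01]
[[0.001, -0.947, -0.322, 85.09], [1.0, 0.001, -0.0, -0.393], [0.001, -0.322, 0.947, -142.733], [0.0, 0.0, 0.0, 1.0]] [287.14295658   0.         255.07450816]
```

View pics/w0.png

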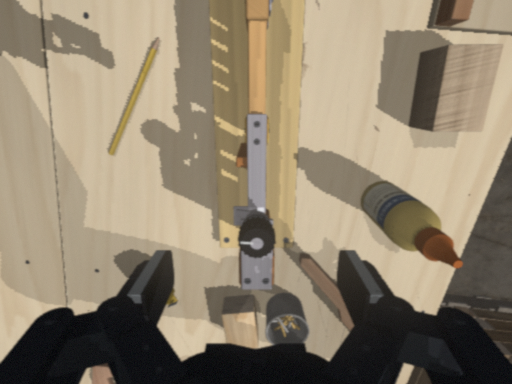

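The wrist view shows the knob at about (257,233), with a white pointer towards the robot. The latch bar midline runs from (257,116) to (257,205), and the bottle is well to the right.

```bash
cat >> h.py <<'E'
from scipy.spatial.transform import Rotation as R
class Wrist(Cam):
    def __init__(s,d):
        s.K=np.array(d["intrinsics"]);s.f=d["frame"];s.z=d["depth"]
        T=np.eye(4);T[:3,:3]=R.from_euler("xyz",d["rot"],degrees=True).as_matrix();T[:3,3]=d["pos"];s.T=T@d["tool_from_camera"]
E
python3 - <<'E'
from h import *;import cv2
W=Wrist(np.load("w0.npz"));P=W.cloud()
def rep(n,m):
    q=P[m];r=cv2.minAreaRect(q[:,:2].astype(np.float32));print(n,len(q),q.mean(0).round(1),[np.round(x,1) for x in r])
sub=np.zeros(P.shape[:2],bool);sub[90:290,225:290]=1
z=P[...,2]
rep("knobtop",sub&(z>189)&(z<200))
rep("arm",sub&(z>158)&(z<169))
m=sub&(z>132)&(z<142);rep("bar",m)
hsv=cv2.cvtColor(W.f,cv2.COLOR_BGR2HSV);rep("bargrey",m&(hsv[...,1]<70))
leaf=np.zeros_like(sub);leaf[20:112,240:275]=1;rep("leaf",leaf&(z>122)&(z<132))
for u,v in((257,118),(257,150),(257,200)):print(W.plane(u,v,138).round(1))
b=np.zeros_like(sub);b[:290,205:310]=1;rep("base",b&(z>13)&(z<23))
E
```

```text
knobtop 976 [551.2 -74.4 193.8] [array([551.2, -76.1]), array([35.1, 35.7]), np.float64(7.7)]
arm 1155 [ 558.  -121.6  164. ] [array([ 556.4, -104.8]), array([36.2, 90.1]), np.float64(7.6)]
bar 198 [536.1 -58.5 134.2] [array([539.2, -40.7]), array([ 24.1, 148.8]), np.float64(0.2)]
bargrey 196 [536.1 -58.  134.2] [array([539.1, -27.5]), array([ 24.1, 122.3]), np.float64(0.2)]
leaf 1634 [529.1  80.8 124. ] [array([529.5,  78.7]), array([17.9, 83.3]), np.float64(7.7)]
[536.3  31.6 138. ]
[ 5.409e+02 -2.000e-01  1.380e+02]
[548.8 -54.6 138. ]
base 15048 [537.5  25.4  18. ] [array([541.9,  -7.7]), array([120.3, 348. ]), np.float64(8.1)]
```

Call:
apply_moves(series="0.084 0.002 0 0 -1;0.084 0.002 0 0 -1;0 0 0 0 -1;0 0 0.115 0 -1;0 0 0.115 0 -1")

```text
time: 2.98
tool_pos: [540.2, 19.6, 224.8]
tcp_rot: [179.6, 0.1, 98.2]
ft_force: [0.9, 0.0, -0.5]
finger_gap: 85.1
grip_force: 0.0
```

Call:
apply_moves(series="0 0 0.115 0 -1;0 0 0.115 0 -1;0 0 0.115 0 -1;0 0 0.115 0 -1;0 0 0 0 -1")

```text
time: 3.4
tool_pos: [532.6, 19.3, 76.9]
tcp_rot: [-179.3, -0.1, 98.1]
ft_force: [-1.7, 0.4, -1.8]
finger_gap: 85.3
grip_force: 0.0
```

Call:
apply_moves(series="0 0 0 0 -1;0 0.03 0 0 -1;0 0.03 0 0 -1;0 0.01 0 0 -1;0 0 0 0 -1")

```text
time: 3.82
tool_pos: [561.8, 21.1, 87.7]
tcp_rot: [179.7, 0.1, 98.0]
ft_force: [0.4, 0.3, -0.2]
finger_gap: 85.1
grip_force: 0.0
```

Call:
apply_moves(series="0 0.004 0 0 -1;0 0.004 0 0 -1;0 0.004 0 0 -1")

```text
time: 4.07
tool_pos: [562.9, 21.3, 84.8]
tcp_rot: [180.0, 0.0, 98.0]
ft_force: [-0.3, 0.6, 0.3]
finger_gap: 84.9
grip_force: 0.0
```

Call:
apply_moves(series="0 0.002 0 0 -1;0 0.002 0 0 -1")

```text
time: 4.23
tool_pos: [563.9, 21.4, 84.3]
tcp_rot: [-180.0, -0.0, 98.0]
ft_force: [1.3, 0.3, -0.7]
finger_gap: 85.5
grip_force: 0.0
```

Call:
apply_moves(series="0 0.002 0 0 -1;0 0.002 0 0 -1")

```text
time: 4.4
tool_pos: [565.1, 21.6, 84.1]
tcp_rot: [-180.0, -0.0, 98.0]
ft_force: [-0.1, 0.9, -0.8]
finger_gap: 85.7
grip_force: 0.0
```

Call:
apply_moves(series="0 0.002 0 0 -1;0 0.002 0 0 -1")

```text
time: 4.57
tool_pos: [566.4, 21.8, 84.2]
tcp_rot: [-180.0, -0.0, 98.0]
ft_force: [0.5, -0.1, 0.5]
finger_gap: 85.5
grip_force: 0.0
```

Call:
apply_moves(series="0 0.002 0 0 -1;0 0 0 0 -1")

```text
time: 4.73
tool_pos: [567.1, 21.9, 84.3]
tcp_rot: [180.0, -0.0, 98.0]
ft_force: [-0.8, 0.4, 0.5]
finger_gap: 85.8
grip_force: 0.0
```

Call:
apply_moves(series="0 0.002 0 0 -1;0 0 0 0 -1")

```text
time: 4.9
tool_pos: [567.7, 22.0, 84.3]
tcp_rot: [180.0, -0.0, 98.0]
ft_force: [-0.4, -0.7, -0.1]
finger_gap: 85.4
grip_force: 0.0
```

Call:
apply_moves(series="0 0.002 0 0 -1;0 0 0 0 -1")

```text
time: 5.07
tool_pos: [568.3, 22.0, 84.3]
tcp_rot: [180.0, 0.0, 98.0]
ft_force: [-0.4, 0.5, 0.1]
finger_gap: 85.5
grip_force: 0.0
```

Call:
apply_moves(series="0 0.002 0 0 -1;0 0 0 0 -1")

```text
time: 5.23
tool_pos: [568.9, 22.1, 84.3]
tcp_rot: [-180.0, 0.0, 98.0]
ft_force: [-0.5, 0.6, -0.5]
finger_gap: 85.1
grip_force: 0.0
```

Call:
apply_moves(series="0 0.002 0 0 -1;0 0 0 0 -1")

```text
time: 5.4
tool_pos: [569.4, 22.1, 84.3]
tcp_rot: [-180.0, 0.0, 98.0]
ft_force: [0.6, -0.4, 0.4]
finger_gap: 85.4
grip_force: 0.3
```

Call:
apply_moves(series="0 0.002 0 0 -1;0 0 0 0 -1")

```text
time: 5.57
tool_pos: [569.9, 22.2, 84.2]
tcp_rot: [-180.0, 0.0, 98.0]
ft_force: [-1.7, -1.0, 1.1]
finger_gap: 85.6
grip_force: 0.8
```

Call:
apply_moves(series="0 0.001 0 0 -1;0 0 0 0 -1")

```text
time: 5.73
tool_pos: [570.1, 22.2, 84.2]
tcp_rot: [-180.0, 0.0, 98.0]
ft_force: [-2.1, -0.2, 1.0]
finger_gap: 85.4
grip_force: 1.1
```

Call:
apply_moves(series="0 0.001 0 0 -1;0 0 0 0 -1")

```text
time: 5.9
tool_pos: [570.5, 22.3, 84.2]
tcp_rot: [-180.0, 0.0, 98.0]
ft_force: [-2.3, -1.5, 0.7]
finger_gap: 85.6
grip_force: 1.2
```

Call:
apply_moves(series="0 0.001 0 0 -1;0 0 0 0 -1")

```text
time: 6.07
tool_pos: [570.9, 22.3, 84.3]
tcp_rot: [-180.0, 0.0, 98.0]
ft_force: [-2.3, -1.9, 1.0]
finger_gap: 85.5
grip_force: 1.2
```

Call:
apply_moves(series="0 0.001 0 0 -1;0 0 0 0 -1")

```text
time: 6.23
tool_pos: [571.3, 22.4, 84.3]
tcp_rot: [180.0, 0.0, 98.0]
ft_force: [-1.4, -1.1, 0.6]
finger_gap: 85.4
grip_force: 0.9
```

Call:
apply_moves(series="0 0.001 0 0 -1;0 0 0 0 -1")

```text
time: 6.4
tool_pos: [571.6, 22.6, 84.3]
tcp_rot: [180.0, -0.0, 98.0]
ft_force: [-1.5, -0.6, -0.8]
finger_gap: 85.2
grip_force: 0.6
```

Call:
apply_moves(series="0 0.001 0 0 -1;0 0 0 0 -1")

```text
time: 6.57
tool_pos: [572.0, 22.7, 84.4]
tcp_rot: [180.0, -0.0, 98.0]
ft_force: [-1.0, -0.5, 0.0]
finger_gap: 85.4
grip_force: 0.3
```

Call:
apply_moves(series="0 0.001 0 0 -1;0 0 0 0 -1")

```text
time: 6.73
tool_pos: [572.3, 22.7, 84.4]
tcp_rot: [180.0, -0.0, 98.0]
ft_force: [-0.5, 0.7, -0.9]
finger_gap: 85.4
grip_force: 0.0
```

Call:
apply_moves(series="0 0.001 0 0 -1;0 0 0 0 -1")

```text
time: 6.9
tool_pos: [572.6, 22.8, 84.5]
tcp_rot: [180.0, -0.0, 98.0]
ft_force: [-0.1, -0.2, 0.4]
finger_gap: 85.5
grip_force: 0.0
```

Call:
apply_moves(series="0 0.001 0 0 -1;0 0 0 0 -1")

```text
time: 7.07
tool_pos: [572.8, 22.7, 84.4]
tcp_rot: [180.0, -0.0, 98.0]
ft_force: [0.3, -0.4, -0.1]
finger_gap: 85.6
grip_force: 0.0
```

Call:
apply_moves(series="0 0.001 0 0 -1;0 0 0 0 -1")

```text
time: 7.23
tool_pos: [573.1, 22.7, 84.3]
tcp_rot: [180.0, -0.0, 98.0]
ft_force: [0.4, -1.2, 0.6]
finger_gap: 85.5
grip_force: 0.0
```

Call:
apply_moves(series="0 0.001 0 0 -1;0 0 0 0 -1")

```text
time: 7.4
tool_pos: [573.3, 22.7, 84.3]
tcp_rot: [180.0, -0.0, 98.0]
ft_force: [0.0, -0.7, -0.8]
finger_gap: 85.6
grip_force: 0.0
```

Call:
apply_moves(series="0 0.001 0 0 -1;0 0 0 0 -1")

```text
time: 7.57
tool_pos: [573.6, 22.8, 84.3]
tcp_rot: [180.0, 0.0, 98.0]
ft_force: [-0.4, 0.1, -0.3]
finger_gap: 85.4
grip_force: 0.0
```

Call:
apply_moves(series="0 -0.055 0 0 -1;0 -0.055 0 0 -1;0 -0.055 0 0 -1;0 0 0 0 -1;0 0 0 0 -1")

```text
time: 7.98
tool_pos: [524.3, 15.9, 84.4]
tcp_rot: [180.0, 0.0, 97.9]
ft_force: [0.3, -0.2, 0.4]
finger_gap: 85.4
grip_force: 0.0
```

Call:
apply_moves(series="0 -0.005 0 0 -1;0 -0.005 0 0 -1;0 -0.005 0 0 -1;0 -0.005 0 0 -1;0 0 0 0 -1")

```text
time: 8.4
tool_pos: [518.6, 15.1, 84.2]
tcp_rot: [-180.0, -0.0, 98.0]
ft_force: [0.6, 0.7, 0.5]
finger_gap: 85.2
grip_force: 0.0
```

Call:
apply_moves(series="0 -0.003 0 0 -1;0 -0.003 0 0 -1;0 0 0 0 -1")

```text
time: 8.65
tool_pos: [516.9, 14.8, 84.4]
tcp_rot: [180.0, 0.0, 98.0]
ft_force: [0.4, -0.1, -0.4]
finger_gap: 85.5
grip_force: 0.4
```

Call:
apply_moves(series="0 -0.003 0 0 -1;0 0 0 0 -1")

```text
time: 8.82
tool_pos: [516.1, 14.6, 84.4]
tcp_rot: [180.0, 0.0, 98.0]
ft_force: [1.4, -0.7, -0.2]
finger_gap: 85.4
grip_force: 0.6
```

Call:
apply_moves(series="0 -0.003 0 0 -1;0 0 0 0 -1")

```text
time: 8.98
tool_pos: [515.1, 14.5, 84.4]
tcp_rot: [180.0, 0.0, 98.0]
ft_force: [2.1, -0.8, 0.4]
finger_gap: 85.4
grip_force: 0.7
```

Call:
apply_moves(series="0 -0.003 0 0 -1;0 0 0 0 -1")

```text
time: 9.15
tool_pos: [513.9, 14.5, 84.3]
tcp_rot: [-180.0, -0.0, 98.0]
ft_force: [0.1, -0.4, 0.5]
finger_gap: 85.6
grip_force: 0.2
```

Call:
apply_moves(series="0 -0.003 0 0 -1;0 0 0 0 -1")

```text
time: 9.32
tool_pos: [512.8, 14.4, 84.1]
tcp_rot: [-180.0, -0.0, 98.0]
ft_force: [-0.9, 0.6, -0.6]
finger_gap: 85.7
grip_force: 0.0
```

Call:
apply_moves(series="0 -0.003 0 0 -1;0 0 0 0 -1")

```text
time: 9.48
tool_pos: [512.0, 14.3, 84.1]
tcp_rot: [-180.0, -0.0, 98.0]
ft_force: [-0.2, -0.1, 1.0]
finger_gap: 85.2
grip_force: 0.0
```

Call:
apply_moves(series="0 -0.002 0 0 -1;0 0 0 0 -1")

```text
time: 9.65
tool_pos: [511.6, 14.2, 84.2]
tcp_rot: [-180.0, -0.0, 98.0]
ft_force: [-0.5, -0.4, 0.4]
finger_gap: 85.2
grip_force: 0.0
```

Call:
apply_moves(series="0 -0.002 0 0 -1;0 0 0 0 -1")

```text
time: 9.82
tool_pos: [511.1, 14.1, 84.3]
tcp_rot: [-180.0, -0.0, 98.0]
ft_force: [0.1, -0.2, 0.3]
finger_gap: 85.5
grip_force: 0.0
```

Call:
apply_moves(series="0 -0.002 0 0 -1;0 0 0 0 -1")

```text
time: 9.98
tool_pos: [510.5, 14.0, 84.2]
tcp_rot: [-180.0, -0.0, 98.0]
ft_force: [0.2, 1.0, 0.8]
finger_gap: 85.2
grip_force: 0.0
```

Call:
apply_moves(series="0 0.046 0 0 -1;0 0.046 0 0 -1;0 0 0 0 -1;0 0 -0.117 0 -1;0 0 -0.117 0 -1")

```text
time: 10.4
tool_pos: [535.0, 17.9, 152.2]
tcp_rot: [-179.6, -0.1, 98.0]
ft_force: [0.8, -0.7, 0.4]
finger_gap: 85.2
grip_force: 0.0
```

Call:
apply_moves(series="0 0 -0.117 0 -1;0 0 -0.117 0 -1;0 0 -0.05 0 -1;0 0 0 0 -1;-0.08 0 0 0 -1")

```text
time: 10.82
tool_pos: [541.4, -3.4, 241.1]
tcp_rot: [179.8, -0.1, 98.1]
ft_force: [-0.2, 0.1, -0.5]
finger_gap: 85.6
grip_force: 0.0
```

Call:
apply_moves(series="-0.08 0 0 0 -1;-0.08 0 0 0 -1;-0.076 0 0 0 -1;0 0 0 0 -1;0 0 0 0 -1")

```text
time: 11.23
tool_pos: [550.2, -76.9, 238.3]
tcp_rot: [-179.9, -0.1, 97.8]
ft_force: [0.5, 1.3, 0.7]
finger_gap: 85.6
grip_force: 0.0
```

```bash
python3 - <<'E'
from bench import *
from h import *;import cv2
s=sense();print(s["tool_pos"],s["tcp_rot"])
d=snapshot("wrist");d.update(pos=s["tool_pos"],rot=s["tcp_rot"]);cv2.imwrite("pics/w1.png",d["frame"])
W=Wrist(d);P=W.cloud();z=P[...,2]
m=(z>189)&(z<200)&(np.linalg.norm(P[...,:2]-[551,-76],axis=2)<35);q=P[m];print(len(q),q.mean(0),cv2.minEnclosingCircle(q[:,:2].astype(np.float32)))
E
```

```text
[550.17783363 -76.87272916 238.2708363 ] [-1.79882694e+02 -5.34665153e-02  9.78405586e+01]
1698 [551.18596486 -74.69771827 194.0438333 ] ((551.2907104492188, -76.49002075195312), 18.236677169799805)
```

View pics/w1.png

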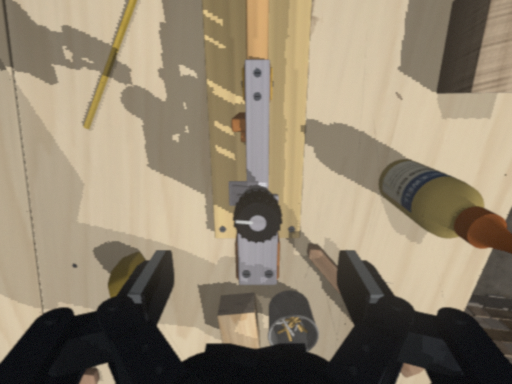

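The knob sits centred at (258,215) between the fingers, with the pointer towards the robot. I'm descending to grip it.

Call:
apply_moves(series="0 0.003 0.058 0 -1;0 0 0.058 0 -1;0 0 0.058 0 -1;0 0 0.058 0 -1;0 0 0 0 -1")

```text
time: 11.7
tool_pos: [549.1, -74.1, 165.4]
tcp_rot: [-179.6, -0.2, 98.0]
ft_force: [-0.6, 0.4, -0.8]
finger_gap: 85.3
grip_force: 0.0
```

Call:
apply_moves(series="0 0 0 0 0.9;0 0 0 0 0.9;0 0 0 0 0.9;0 0 0 0 0.9;0 0 0 0 0.9", squeeze=50)

```text
time: 12.12
tool_pos: [551.5, -76.2, 172.1]
tcp_rot: [-180.0, 0.0, 98.0]
ft_force: [-6.3, -0.1, 2.6]
finger_gap: 32.3
grip_force: 49.4
```

Call:
apply_moves(series="0 0 0 0 0.9;0 0 0 0 0.9;0 0 0 0 0.9;0 0 0 0 0.9")

```text
time: 12.45
tool_pos: [551.6, -76.2, 172.0]
tcp_rot: [-180.0, 0.0, 98.0]
ft_force: [-8.4, 0.7, 10.9]
finger_gap: 32.3
grip_force: 50.2
```

Call:
apply_moves(series="0 0 -0.01 0 0.9;0 0 0 0 0.9;0 0 0 0 0.9")

```text
time: 12.7
tool_pos: [551.4, -76.1, 172.2]
tcp_rot: [-179.9, -0.0, 98.0]
ft_force: [1.4, -1.9, -9.2]
finger_gap: 32.0
grip_force: 53.7
```

Call:
apply_moves(series="0 0 0.004 0.06 0.9;0 0 0 0.06 0.9;0 0 0 0.06 0.9;0 0 0 0.06 0.9;0 0 0 0.06 0.9")

```text
time: 13.12
tool_pos: [552.9, -76.3, 172.2]
tcp_rot: [179.9, -0.0, 63.3]
ft_force: [7.3, -3.4, -9.0]
finger_gap: 32.1
grip_force: 53.7
```

Call:
apply_moves(series="0 0 0 0.06 0.9;0 0 0 0.06 0.9;0 0 0 0.06 0.9;0 0 0 0 0.9;0 0 0 0 0.9")

```text
time: 13.53
tool_pos: [553.6, -76.8, 172.2]
tcp_rot: [179.8, -0.1, 42.9]
ft_force: [9.4, -5.3, -9.8]
finger_gap: 31.8
grip_force: 53.6
```

Call:
apply_moves(series="0 0 0 0 -1;0 0 0 0 -1;0 0 0 0 -1;0 0 0 0 -1;0 0 -0.05 0 -1")

```text
time: 13.95
tool_pos: [550.3, -75.5, 184.3]
tcp_rot: [-179.8, 0.1, 43.0]
ft_force: [-0.5, -0.1, -0.8]
finger_gap: 85.3
grip_force: 0.0
```

Call:
apply_moves(series="0 0 -0.09 0 -1;0 0 -0.08 -0.06 -1;0 0 0 -0.06 -1;0 0 0 -0.06 -1;0 0 0 -0.06 -1")

```text
time: 14.37
tool_pos: [552.4, -75.9, 239.2]
tcp_rot: [179.9, -0.0, 70.8]
ft_force: [-0.2, -0.1, 0.4]
finger_gap: 85.1
grip_force: 0.0
```

Call:
apply_moves(series="0 0 0 -0.06 -1;0 0 0 -0.06 -1;0 0 0 -0.06 -1;0 0 0 -0.06 -1;0 0 0 0 -1")

```text
time: 14.78
tool_pos: [552.0, -75.9, 238.4]
tcp_rot: [180.0, 0.0, 98.3]
ft_force: [-1.0, 0.0, -0.4]
finger_gap: 85.5
grip_force: 0.0
```

Call:
apply_moves(series="0.08 0 0 0 -1;0.08 0 0 0 -1;0.08 0 0 0 -1;0.076 0 0 0 -1;0 0 0 0 -1")

```text
time: 15.2
tool_pos: [538.3, 21.5, 238.3]
tcp_rot: [180.0, -0.1, 97.9]
ft_force: [-0.5, 0.3, -0.8]
finger_gap: 85.6
grip_force: 0.0
```

```bash
python3 - <<'E'
from bench import *
from h import *;import cv2
s=sense();print(s["tool_pos"],s["tcp_rot"])
d=snapshot("wrist");d.update(pos=s["tool_pos"],rot=s["tcp_rot"])
W=Wrist(d);P=W.cloud();z=P[...,2]
m=(z>189)&(z<200)&(np.linalg.norm(P[...,:2]-[551.2,-76.4],axis=2)<15)&(W.f.min(2)>110);q=P[m]-[551.2,-76.4,0]
print(len(q),q.mean(0),np.degrees(np.arctan2(q[:,1].mean(),q[:,0].mean())))
E
```

```text
[538.34648629  21.48130998 238.27446849] [ 1.79968527e+02 -9.63415733e-02  9.78730091e+01]
152 [ -1.35745661   1.79724693 194.95610248] 127.06366989438102
```

Call:
apply_moves(series="0 0 0.103 0 -1;0 0 0.103 0 -1;0 0 0.103 0 -1;0 0 0.103 0 -1;0 0 0.102 0 -1")

```text
time: 15.67
tool_pos: [539.0, 17.0, 82.6]
tcp_rot: [180.0, 0.0, 97.8]
ft_force: [0.7, -0.7, -0.9]
finger_gap: 85.2
grip_force: 0.0
```

Call:
apply_moves(series="0 0 0 0 -1;0 0 0 0 -1;0 0.03 0 0 -1;0 0.03 0 0 -1;0 0.02 0 0 -1")

```text
time: 16.08
tool_pos: [565.4, 20.8, 87.3]
tcp_rot: [179.7, 0.1, 97.9]
ft_force: [0.7, -0.2, -0.2]
finger_gap: 85.7
grip_force: 0.0
```

Call:
apply_moves(series="0 0 0 0 -1;0 0 0 0 -1;0 0 0 0 -1")

```text
time: 16.33
tool_pos: [562.9, 21.1, 84.7]
tcp_rot: [179.9, 0.0, 97.9]
ft_force: [0.1, 0.2, 0.6]
finger_gap: 85.2
grip_force: 0.0
```

Call:
apply_moves(series="0 0.005 0 0 -1;0 0.005 0 0 -1;0 0.005 0 0 -1;0 0.003 0 0 -1;0 0 0 0 -1")

```text
time: 16.75
tool_pos: [567.9, 22.0, 83.6]
tcp_rot: [-180.0, -0.0, 98.0]
ft_force: [-1.2, 0.8, -0.8]
finger_gap: 85.5
grip_force: 0.0
```

Call:
apply_moves(series="0 0.002 0 0 -1;0 0 0 0 -1")

```text
time: 16.92
tool_pos: [567.9, 22.0, 83.5]
tcp_rot: [-179.9, -0.0, 98.0]
ft_force: [-3.6, -0.2, 3.4]
finger_gap: 85.3
grip_force: 2.3
```

Call:
apply_moves(series="0 0.002 0 0 -1;0 0 0 0 -1")

```text
time: 17.08
tool_pos: [568.3, 22.0, 83.5]
tcp_rot: [-179.9, -0.0, 98.0]
ft_force: [-5.5, -0.6, 3.9]
finger_gap: 85.4
grip_force: 3.0
```

Call:
apply_moves(series="0 0.002 0 0 -1;0 0 0 0 -1")

```text
time: 17.25
tool_pos: [568.7, 22.0, 83.4]
tcp_rot: [-179.9, 0.0, 98.0]
ft_force: [-6.5, -1.1, 4.8]
finger_gap: 85.1
grip_force: 3.3
```

Call:
apply_moves(series="0 0.002 0 0 -1;0 0 0 0 -1")

```text
time: 17.42
tool_pos: [569.1, 22.1, 83.4]
tcp_rot: [-179.8, 0.0, 98.0]
ft_force: [-7.1, -1.3, 5.1]
finger_gap: 85.6
grip_force: 3.7
```

Call:
apply_moves(series="0 0.002 0 0 -1;0 0 0 0 -1")

```text
time: 17.58
tool_pos: [569.5, 22.1, 83.4]
tcp_rot: [-179.8, 0.0, 98.0]
ft_force: [-8.5, -2.2, 6.3]
finger_gap: 85.5
grip_force: 4.3
```

Call:
apply_moves(series="0 0.001 0 0 -1;0 0 0 0 -1")

```text
time: 17.75
tool_pos: [569.7, 22.1, 83.4]
tcp_rot: [-179.8, 0.0, 98.0]
ft_force: [-8.9, -1.9, 6.2]
finger_gap: 84.8
grip_force: 4.7
```

Call:
apply_moves(series="0 0.001 0 0 -1;0 0 0 0 -1")

```text
time: 17.92
tool_pos: [569.9, 22.1, 83.3]
tcp_rot: [-179.8, 0.0, 98.0]
ft_force: [-8.4, -2.3, 5.8]
finger_gap: 85.3
grip_force: 4.8
```

Call:
apply_moves(series="0 0.001 0 0 -1;0 0 0 0 -1")

```text
time: 18.08
tool_pos: [570.2, 22.1, 83.4]
tcp_rot: [-179.8, 0.0, 98.0]
ft_force: [-8.9, -2.9, 4.9]
finger_gap: 85.5
grip_force: 4.7
```

Call:
apply_moves(series="0 0.001 0 0 -1;0 0 0 0 -1")

```text
time: 18.25
tool_pos: [570.7, 22.2, 83.4]
tcp_rot: [-179.8, 0.0, 98.0]
ft_force: [-8.9, -2.7, 4.6]
finger_gap: 85.0
grip_force: 4.1
```

Call:
apply_moves(series="0 0.001 0 0 -1;0 0 0 0 -1")

```text
time: 18.42
tool_pos: [571.5, 22.2, 83.5]
tcp_rot: [-179.9, 0.0, 98.0]
ft_force: [-4.6, -1.2, 2.7]
finger_gap: 85.5
grip_force: 2.6
```

Call:
apply_moves(series="0 0.001 0 0 -1;0 0 0 0 -1")

```text
time: 18.58
tool_pos: [572.6, 22.5, 83.6]
tcp_rot: [-180.0, 0.0, 98.0]
ft_force: [-0.2, -0.4, -0.2]
finger_gap: 85.3
grip_force: 0.1
```

Call:
apply_moves(series="0 0.001 0 0 -1;0 0 0 0 -1")

```text
time: 18.75
tool_pos: [573.4, 22.8, 83.8]
tcp_rot: [179.9, -0.0, 98.0]
ft_force: [0.9, -1.1, 0.4]
finger_gap: 85.5
grip_force: 0.0
```

Call:
apply_moves(series="0 0.001 0 0 -1;0 0 0 0 -1")

```text
time: 18.92
tool_pos: [573.5, 22.9, 83.8]
tcp_rot: [180.0, -0.0, 98.0]
ft_force: [0.1, 0.8, 0.5]
finger_gap: 85.4
grip_force: 0.0
```

The catch let go at about 9.2 N, which is inside the limits. I'll swing the gate clearly open.

Call:
apply_moves(series="0 0.009 0 0 -1;0 0.009 0 0 -1;0 0.009 0 0 -1;0 0.009 0 0 -1;0 0.009 0 0 -1")

```text
time: 19.33
tool_pos: [587.0, 24.7, 83.7]
tcp_rot: [-180.0, 0.0, 98.0]
ft_force: [0.6, 0.7, 1.0]
finger_gap: 85.4
grip_force: 0.0
```

Call:
apply_moves(series="0 0.003 0 0 -1;0 0.003 0 0 -1;0 0 0 0 -1;0 0 0 0 -1")

```text
time: 19.67
tool_pos: [588.4, 24.9, 83.6]
tcp_rot: [-180.0, -0.0, 98.0]
ft_force: [0.4, 0.1, 0.3]
finger_gap: 85.2
grip_force: 0.0
```

Call:
apply_moves(series="0 -0.06 0 0 -1;0 -0.06 0 0 -1;0 -0.05 0 0 -1;0 0 0 0 -1;0 0 0 0 -1")

```text
time: 20.08
tool_pos: [537.8, 17.7, 83.9]
tcp_rot: [180.0, 0.0, 97.9]
ft_force: [0.2, 0.4, 0.6]
finger_gap: 85.3
grip_force: 0.0
```

Call:
apply_moves(series="0 -0.005 0 0 -1;0 -0.005 0 0 -1;0 -0.005 0 0 -1;0 -0.005 0 0 -1;0 0 0 0 -1")

```text
time: 20.5
tool_pos: [531.9, 17.0, 83.6]
tcp_rot: [-180.0, -0.0, 98.0]
ft_force: [-0.2, 0.9, 0.0]
finger_gap: 85.2
grip_force: 0.0
```

Call:
apply_moves(series="0 -0.005 0 0 -1;0 -0.005 0 0 -1;0 0 0 0 -1")

```text
time: 20.75
tool_pos: [528.7, 16.5, 83.6]
tcp_rot: [-180.0, -0.0, 98.0]
ft_force: [0.3, 0.7, 0.1]
finger_gap: 85.7
grip_force: 0.0
```

Call:
apply_moves(series="0 -0.005 0 0 -1;0 -0.005 0 0 -1;0 0 0 0 -1")

```text
time: 21.0
tool_pos: [525.7, 16.1, 83.6]
tcp_rot: [-180.0, -0.0, 98.0]
ft_force: [-0.5, 1.1, 0.1]
finger_gap: 85.6
grip_force: 0.0
```

Call:
apply_moves(series="0 -0.003 0 0 -1;0 -0.003 0 0 -1;0 0 0 0 -1")

```text
time: 21.25
tool_pos: [524.1, 15.9, 83.7]
tcp_rot: [-180.0, -0.0, 98.0]
ft_force: [-0.3, -0.9, -0.0]
finger_gap: 85.5
grip_force: 0.0
```

Call:
apply_moves(series="0 -0.003 0 0 -1;0 -0.003 0 0 -1;0 0 0 0 -1")

```text
time: 21.5
tool_pos: [522.6, 15.5, 83.8]
tcp_rot: [180.0, 0.0, 98.0]
ft_force: [1.7, -1.4, -0.5]
finger_gap: 85.4
grip_force: 0.8
```

Call:
apply_moves(series="0 -0.003 0 0 -1;0 -0.003 0 0 -1;0 0 0 0 -1")

```text
time: 21.75
tool_pos: [521.0, 15.2, 83.9]
tcp_rot: [180.0, 0.0, 98.0]
ft_force: [3.0, -1.0, -1.6]
finger_gap: 85.6
grip_force: 1.4
```

Call:
apply_moves(series="0 -0.003 0 0 -1;0 -0.003 0 0 -1;0 0 0 0 -1")

```text
time: 22.0
tool_pos: [519.2, 14.9, 83.9]
tcp_rot: [179.9, 0.0, 98.0]
ft_force: [3.4, -1.5, -1.0]
finger_gap: 85.5
grip_force: 1.8
```

Call:
apply_moves(series="0 -0.003 0 0 -1;0 -0.003 0 0 -1;0 0 0 0 -1")

```text
time: 22.25
tool_pos: [517.6, 14.6, 84.0]
tcp_rot: [179.9, 0.0, 98.0]
ft_force: [5.5, -1.8, -1.4]
finger_gap: 85.3
grip_force: 2.2
```

Call:
apply_moves(series="0 -0.003 0 0 -1;0 -0.003 0 0 -1;0 0 0 0 -1")

```text
time: 22.5
tool_pos: [516.0, 14.3, 84.1]
tcp_rot: [179.9, 0.0, 98.0]
ft_force: [5.4, -2.7, -2.2]
finger_gap: 85.3
grip_force: 2.8
```

Call:
apply_moves(series="0 -0.003 0 0 -1;0 -0.003 0 0 -1;0 0 0 0 -1")

```text
time: 22.75
tool_pos: [513.4, 14.4, 83.8]
tcp_rot: [-180.0, -0.0, 98.0]
ft_force: [-0.6, 0.5, -0.7]
finger_gap: 85.8
grip_force: 0.0
```

Call:
apply_moves(series="0 -0.003 0 0 -1;0 0 0 0 -1")

```text
time: 22.92
tool_pos: [511.9, 14.5, 83.4]
tcp_rot: [-179.9, -0.0, 98.0]
ft_force: [-0.6, 0.3, 0.3]
finger_gap: 85.4
grip_force: 0.0
```

Call:
apply_moves(series="0 -0.003 0 0 -1;0 0 0 0 -1")

```text
time: 23.08
tool_pos: [511.3, 14.3, 83.4]
tcp_rot: [-180.0, -0.0, 98.0]
ft_force: [0.6, 0.4, -0.3]
finger_gap: 85.3
grip_force: 0.0
```

It clicked home at about 514. I'll press lightly to confirm it sits against the bead.

Call:
apply_moves(series="0 -0.003 0 0 -1;0 0 0 0 -1")

```text
time: 23.25
tool_pos: [510.6, 14.1, 83.6]
tcp_rot: [-180.0, -0.0, 98.0]
ft_force: [-0.4, -0.1, -0.3]
finger_gap: 85.5
grip_force: 0.0
```

Call:
apply_moves(series="0 -0.003 0 0 -1;0 0 0 0 -1")

```text
time: 23.42
tool_pos: [509.8, 13.9, 83.7]
tcp_rot: [-180.0, -0.0, 98.0]
ft_force: [-0.6, -0.2, 0.1]
finger_gap: 85.2
grip_force: 0.0
```

Call:
apply_moves(series="0 -0.002 0 0 -1;0 0 0 0 -1")

```text
time: 23.58
tool_pos: [509.3, 13.8, 83.7]
tcp_rot: [-180.0, -0.0, 98.0]
ft_force: [-0.1, -1.5, -0.1]
finger_gap: 85.2
grip_force: 0.0
```

Call:
apply_moves(series="0 -0.002 0 0 -1;0 0 0 0 -1")

```text
time: 23.75
tool_pos: [508.7, 13.7, 83.7]
tcp_rot: [-180.0, -0.0, 98.0]
ft_force: [0.2, -0.0, 0.1]
finger_gap: 85.3
grip_force: 0.0
```

Call:
apply_moves(series="0 -0.002 0 0 -1;0 0 0 0 -1")

```text
time: 23.92
tool_pos: [508.5, 13.7, 83.7]
tcp_rot: [179.9, 0.0, 98.0]
ft_force: [2.7, 0.4, -1.7]
finger_gap: 85.5
grip_force: 1.6
```

Call:
apply_moves(series="0 0.05 0 0 -1;0 0.05 0 0 -1;0 0 0 0 -1;0 0 0 0 -1;0 0 -0.1 0 -1")

```text
time: 24.33
tool_pos: [532.7, 18.0, 107.4]
tcp_rot: [-179.3, -0.1, 98.0]
ft_force: [-0.8, -1.1, -1.2]
finger_gap: 85.2
grip_force: 0.0
```

Call:
apply_moves(series="0 0 -0.117 0 -1;0 0 -0.117 0 -1;0 0 -0.117 0 -1;0 0 -0.1 0 -1;0 0 0 0 -1")

```text
time: 24.75
tool_pos: [540.3, 17.5, 257.0]
tcp_rot: [179.4, 0.1, 98.0]
ft_force: [0.7, 0.0, 0.5]
finger_gap: 85.2
grip_force: 0.0
```

```bash
python3 - <<'E'
from bench import *
from h import *;import cv2
s=sense();print(s["tool_pos"],s["tcp_rot"])
d=snapshot("wrist");d.update(pos=s["tool_pos"],rot=s["tcp_rot"]);cv2.imwrite("pics/w2.png",d["frame"])
E
```

```text
[540.30079625  17.50811409 256.96399075] [1.79400194e+02 1.29294118e-01 9.79639109e+01]
```

View pics/w2.png

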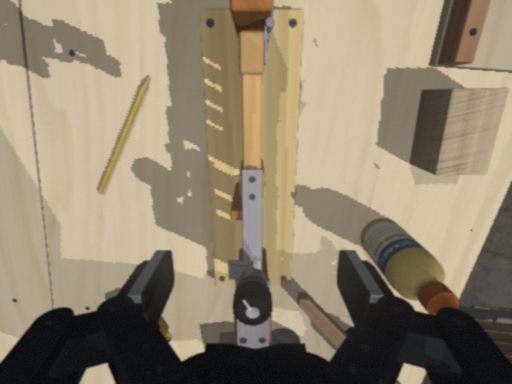

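The gate is straight and shut, with the latch bar running from (252,170) to (252,255) under the catch. The robot is clear and the bystanders are where they were.

```bash
python3 -c "
from bench import *
print(hand_in())"
```

```text
the job is handed in; nothing more can be done
None
```

I turned the tension knob about 55° clockwise, which raised the catch's release push from about 2.4 N to about 9.2 N, then shut the gate on its catch and handed the job in at about 25 s; no verdict came back.

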